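# Make up two pottery class kits

## Robot

A 6-joint arm with a two-finger parallel gripper is mounted at the origin on the work surface. World frame = base frame: x ahead of the robot, y to its left, z up, the work surface at z = 0. Lengths are in mm, angles in rad, forces in N, time in s.
With the tool pointing down it reaches from about 325 to 775 mm from the base axis. Payload 5.5 kg.
Tool frame: the origin (TCP) lies midway between the tips of the shut fingers; the grasp point (between the pads) lies pinch_z behind it (pinch_z is the distance from the TCP to the grasp point, in mm); z points along the fingers, y is the line along which they close (so a half turn about z gives the same grasp; the last joint's range is limited). The gripper opens to 88 mm and grips with 3 to 60 N. Pads are 20 mm wide; open, the fingers measure 115 mm over their backs; the gripper's body (75 mm by 178 mm) begins 61 mm behind the grasp point.
Start: joints at [-1.278, 0.091, 1.231, -0, 1.82, -0.057], TCP at [205.626, -563.679, 222.631] pointing down, gripper open.
Joint ranges: [-2.87, 2.87], [-0.86, 2.18], [0.17, 2.46], [-1.51, 4.65], [0.06, 2.69], [-2.65, 2.65]. Speed limits (rad/s): [2.57, 2.57, 3.01, 3.14, 3.14, 3.14].

## Interface

Orientations are given as a unit quaternion [x, y, z, w].
In Python, from station import * gives the robot as it stands.
- The arm moves only by the shell command python3 -m crank 'ROWS' [OPENING]. ROWS is a JSON object of lists of equal length, an entry for each row: "linear": the shift along the tool's x, y, z in units of 0.025 m (1.0 is 0.025 m), a list of three; "delta_rot": the turn, a rotation vector about the tool's x, y, z in units of 0.08 rad (1.0 is 0.08 rad), a list of three. In form: {"linear": [[x, y, z], ...], "delta_rot": [[wx, wy, wz], ...]}. A call has 1 to 12 rows; each row shifts and turns the commanded pose from where the row before left it, along the tool's axes as they then stand; what a row does not reach is not made up. A row lasts 1/12 s, in which the tool goes at most 41.7 mm and 7.16 degrees, less where a joint would pass 70% of its speed; a pose out of reach is approached as far as the arm can. A call with a number of a shift or a turn outside -1 to 1 is refused whole. A call with a gripper value outside its range is refused whole. OPENING is the closure, from 0 (fully open) to 1 (shut), set as the call begins (- or left out, the last holds). The fingers move at their own pace and stop on an object; the grip force is fixed at half the most. Time passes only in rows, so rows that do not move let the fingers close. It gives the time, the measured TCP pose, the force, the opening and the grip force at its end, in the units of the state.
- get_obs(): the state, without advancing time (a new reading comes with each control period).
- capture(name): name is "scene" or "top" or "wrist"; returns (picture, depth): 480x640x3 uint8, red, green, blue; 480x640 float32, mm along the optical axis (not along the pixel's ray), 0 where there is no reading.
- camera_model(name): a dict with "mtx" (3x3 intrinsics, pixels), "k1" (the pictures are not rectified: a ray, as slopes to the right and down, at radius r is drawn at 1 + k1 r^2 times it, then the intrinsics apply), "R" (3x3) and "t" (3): a world point X has camera coordinates R X + t. Camera axes: x right, y down, z forward; pixel columns grow to the right and rows downward; lengths in mm; the calibration is good to about 2 mm. A picture is of the moment at which its call begins: read the wrist's pose just before it. camera_model takes no time and is no camera call; for the wrist camera it gives the pose at the moment of the call.
- close_job(): hands the job in; it is judged then, once.
The state is a dict: "t": time; "joints": joint angles; "qvel": joint speeds; "joint_efforts": joint torques, N m; "ee_pos": TCP position; "orientation": TCP orientation; "contact_force": force on the tool from outside, world axes, zero at the start; "torque": the same for the moment, N m; "gripper_width": opening from 0.0 (shut) to 1.0 (fully open); "finger_force": force on a finger pad.
Only numpy, scipy, OpenCV 4.12 (cv2) and the standard library are available. Lean on these libraries where they do the work, as an engineer would, in place of code of your own. Each camera call takes 0.05 s, during which the arm holds its last target. There are 200 camera calls.

## Task

Make up two kits for the pottery class: in the rectangular tray, stand the deep coil pot in the larger compartment and the round-footed stamp in the smaller one; in the round tray, stand the short jar in the larger compartment and the square-footed stamp in the smaller one. Set everything down upright on the tray's floor without dropping it, and leave the tall jar and the low dish where they stand.

Things in the scene. Friction and masses are not known exactly. Their poses are not given: they have to be found in the camera images.
- rect_tray: rectangular wooden tray, 166 x 96 mm outside, 18 mm high, dark walls, pale floor, fixed to the table; floor 6 mm thick, walls and divider 6 mm thick and rising 12 mm above the floor. Turned any way. Origin: centre of its underside; x runs along its length. A divider across it at x = +10 mm leaves a larger compartment, 84 x 84 mm inside, centred at x = -35 mm, y = 0, and a smaller one, 64 (x) x 84 (y) mm inside, centred at x = +45 mm, y = 0..
- round_tray: round wooden tray, 188 mm in diameter outside, 18 mm high, dark walls, pale floor, fixed to the table; floor 6 mm thick, rim and divider 6 mm thick and rising 12 mm above the floor, inside diameter 176 mm. Origin: centre of its underside. A straight divider along y at x = +15 mm (12 to 18 mm) parts it into a larger compartment on the -x side (middle: x = -36 mm, y = 0) and a smaller one on the +x side (middle: x = +52 mm, y = 0)..
- coil_pot: small deep open pot built of six fired-clay coils, terracotta, 54 mm in diameter outside, 49 mm high, straight walls about 9 mm thick. To be moved. Loose, about 110 g. Origin: centre of its underside, z up.
- low_dish: low open dish built of two fired-clay coils, terracotta, 68 mm in diameter, 21 mm high. To be left alone. Loose. Origin: centre of its underside, z up.
- short_jar: closed round glaze jar, white body with a black lid, 52 mm high, body 44 mm in diameter up to 40 mm, lid 41 mm in diameter. The shorter of two jars; to be moved. Loose, 120 g or so. Origin: centre of its underside, z up.
- tall_jar: closed round glaze jar, white body with a black lid, 80 mm high, body 44 mm in diameter up to 68 mm, lid 41 mm in diameter. The taller of two jars; to be left alone. Loose, 190 g or so. Origin: centre of its underside, z up.
- round_stamp: turned wooden clay stamp standing on a round foot of 40 mm diameter, 14 mm high, dark wood; above it a light neck of 16 mm diameter and from 38 to 62 mm height a round knob of 26 mm diameter to hold it by. Loose, about 60 g. Origin: centre of its underside, z up along the knob.
- square_stamp: turned wooden clay stamp standing on a square foot of 38 x 38 mm, 14 mm high, dark wood; above it a light neck of 16 mm diameter and from 38 to 62 mm height a round knob of 26 mm diameter to hold it by. Loose, about 60 g. Origin: centre of its underside, z up along the knob.

How it is judged:
By the outcome, as a careful person would: the job done as asked, in the order asked, and still so for the second after the job is handed in, with the robot touching nothing.
It also fails if it takes over 99 s, if anything falls off the work surface, if the arm or the gripper's body presses on something with over 40 N, if the wrist force passes 120 N, or if a joint passes its speed limit or range.

## Working session

There is one attempt and no reset: what is moved stays moved. The work goes in short steps, Python scripts to look and compute and a shell command to move; the robot and the scene stay as the last step left them, time stands still between calls to the robot, and variables do not carry over. Pictures are saved under pics/ and viewed, at most 14 in all, crops included, and the job is handed in when it is done.

```bash
ls; mkdir -p pics; python3 - <<'E'
from station import *
import cv2, numpy as np
o=get_obs(); print({k:np.round(v,3) for k,v in o.items()})
try: print(pinch_z)
except Exception as e: print(e)
for n in ("scene","top"):
    p,d=capture(n); cv2.imwrite(f"pics/{n}0.png",p[:,:,::-1]); np.save(f"pics/{n}_d0.npy",d); np.save(f"pics/{n}_p0.npy",p)
    m=camera_model(n); print(n,m)
print(camera_model("wrist"))
E
```

```text
pics
{'t': np.float64(0.0), 'joints': array([-1.278,  0.092,  1.232,  0.   ,  1.82 , -0.057]), 'qvel': array([-0.001, -0.001,  0.001, -0.001, -0.002,  0.   ]), 'joint_efforts': array([-2.0000e-03, -4.4646e+01, -4.0645e+01,  6.9000e-02,  2.9000e-02,
       -0.0000e+00]), 'ee_pos': array([ 205.536, -563.372,  221.508]), 'orientation': array([ 0.985,  0.174, -0.   , -0.001]), 'contact_force': array([-0.483, -0.199, -0.172]), 'torque': array([-0.006,  0.055,  0.071]), 'finger_force': np.float64(0.0), 'gripper_width': np.float64(1.003)}
18.700000000000003
scene {'mtx': array([[549.77930733,   0.        , 323.66083569],
       [  0.        , 549.77930733, 233.39244328],
       [  0.        ,   0.        ,   1.        ]]), 'k1': -0.14123329631187406, 'R': array([[-0.61268404,  0.79025666,  0.01061542],
       [ 0.48256281,  0.38469948, -0.78685414],
       [-0.62590047, -0.47697036, -0.61704771]]), 't': array([ 343.32632864, -235.09863759, 1383.40493741])}
top {'mtx': array([[551.50544023,   0.        , 314.35512475],
       [  0.        , 551.50544023, 236.48268472],
       [  0.        ,   0.        ,   1.        ]]), 'k1': 0.009637180692745906, 'R': array([[-0.02519717, -0.9995817 , -0.01419602],
       [-0.99724822,  0.02612368, -0.06937964],
       [ 0.06972147,  0.01240878, -0.99748932]]), 't': array([ 27.13167901, 554.22373379, 998.22010689])}
{'mtx': array([[418.42606009,   0.        , 312.2119515 ],
       [  0.        , 418.42606009, 233.52737548],
       [  0.        ,   0.        ,   1.        ]]), 'k1': 0.030400276285403163, 'R': array([[ 0.34270181, -0.93944297, -0.00153813],
       [-0.90566515, -0.33081413,  0.26520302],
       [-0.24965195, -0.08949253, -0.96419137]]), 't': array([-600.67001618,  -32.60274086,  390.31632543])}
```

View pics/top0.png

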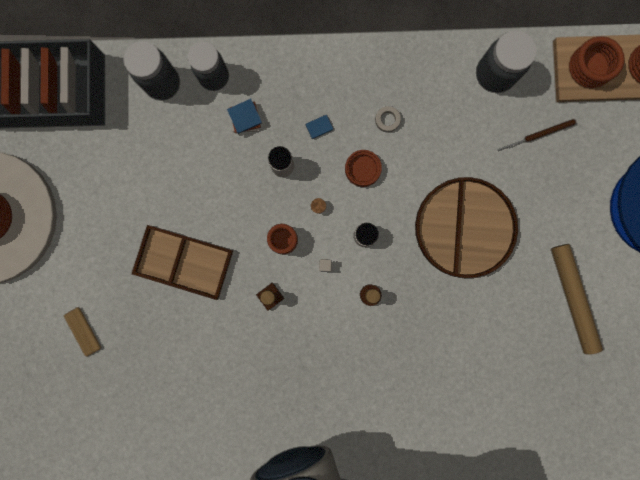

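View pics/scene0.png

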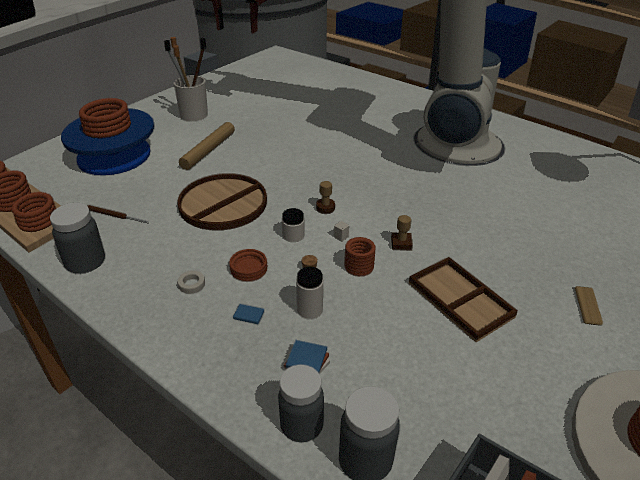

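The top view shows the rect tray at (183,262) with its small compartment on the left, and the round tray at (467,228), also with its small side on the left. The coil pot is at (283,239), short jar (367,234), tall jar (280,160), dish (364,168), square stamp (270,297) and round stamp (371,295).

```bash
cat > h.py <<'E'
import numpy as np, cv2
from station import *
from scipy.spatial.transform import Rotation as Ro
def cast(m,uv,z):
    "pixels -> world points on plane z"
    n=cv2.undistortPoints(np.float64(uv).reshape(-1,1,2),m["mtx"],np.array([m["k1"],0,0,0.]))[:,0]
    d=np.c_[n,np.ones(len(n))]@m["R"]; c=-m["R"].T@m["t"]
    return c+d*((z-c[2])/d[:,2])[:,None]
def cloud(m,d):
    v,u=np.mgrid[:480,:640]; uv=np.c_[u.ravel(),v.ravel()]
    n=cv2.undistortPoints(np.float64(uv).reshape(-1,1,2),m["mtx"],np.array([m["k1"],0,0,0.]))[:,0]
    P=np.c_[n,np.ones(len(n))]*d.reshape(-1,1)
    return ((P-m["t"])@m["R"]).reshape(480,640,3)
def project(m,X):
    return cv2.projectPoints(np.float64(X).reshape(-1,1,3),cv2.Rodrigues(m["R"])[0],m["t"],m["mtx"],np.array([m["k1"],0,0,0.]))[0][:,0]
E
python3 - <<'E'
from h import *
objs=dict(pot=((283,239),49),short=((367,234),52),tall=((280,160),80),dish=((364,168),21),sq=((270,297),62),rd=((371,295),62))
mt=camera_model("top"); ms=camera_model("scene")
Ct=cloud(mt,np.load("pics/top_d0.npy")); Cs=cloud(ms,np.load("pics/scene_d0.npy"))
P=np.load("pics/top_p0.npy").astype(int)
for k,(uv,h) in objs.items():
    g=cast(mt,[uv],h)[0]
    for nm,C,m in(("top",Ct,mt),("scene",Cs,ms)):
        s=(np.hypot(C[...,0]-g[0],C[...,1]-g[1])<45)&(abs(C[...,2]-h)<6)
        if s.sum()<8: print(k,nm,"few");continue
        v,u=np.nonzero(s); q=cast(m,np.c_[u,v],h)[:,:2]
        c,r=cv2.minEnclosingCircle(q.astype(np.float32))
        print(k,nm,s.sum(),"z",round(np.median(C[s][:,2]),1),"mean",q.mean(0).round(1),"circ",np.round(c,1),round(r,1))
dark=(P.sum(2)<170)&(P[...,0]>P[...,2]+12)
for nm,(a,b,c,d) in dict(rect=(125,215,242,308),round=(408,168,526,286)).items():
    k=np.zeros((480,640),bool);k[b:d,a:c]=1
    v,u=np.nonzero(k&dark); q=cast(mt,np.c_[u,v],18)[:,:2].astype(np.float32)
    print(nm,len(q),cv2.minAreaRect(q),cv2.minEnclosingCircle(q))
    s=k&(abs(Ct[...,2]-18)<4); q=Ct[s][:,:2].astype(np.float32)
    print("  depth",len(q),cv2.minAreaRect(q),cv2.minEnclosingCircle(q))
cv2.imwrite("pics/crop0.png",cv2.resize(P[200:320,120:540].astype(np.uint8)[:,:,::-1],(800,229)))
cv2.imwrite("pics/dark0.png",(dark*255).astype(np.uint8)[150:330,100:560])
E
```

```text
pot top 386 z 48.2 mean [551.3  71.7] circ [551.4  71.6] 27.1
pot scene 315 z 47.1 mean [556.2  76.7] circ [556.7  76.5] 29.7
short top 402 z 51.3 mean [555.3 -81.1] circ [555.3 -81.2] 20.2
short scene 243 z 50.5 mean [559.9 -76.1] circ [560.1 -76.2] 22.7
tall top 419 z 79.3 mean [691.2  69.9] circ [691.   69.9] 20.6
tall scene 389 z 78.4 mean [695.7  75. ] circ [696.1  75.8] 22.7
dish top 397 z 18.6 mean [681.  -80.5] circ [680.3 -80.7] 34.4
dish scene 311 z 18.2 mean [684.4 -75.9] circ [685.2 -74.9] 36.5
sq top 164 z 61.0 mean [447.   97.7] circ [447.2  98. ] 12.7
sq scene 100 z 60.0 mean [451.6 103.1] circ [452.  103.3] 14.5
rd top 165 z 60.9 mean [445.3 -87. ] circ [445.1 -86.9] 12.7
rd scene 80 z 59.9 mean [450.3 -81.9] circ [450.9 -80.7] 15.1
rect 1433 ((514.3135375976562, 257.90325927734375), (167.85787963867188, 95.13270568847656), 71.8197250366211) ((514.9453735351562, 258.4320068359375), 94.62017822265625)
  depth 1072 ((514.4928588867188, 259.9846496582031), (167.2048797607422, 96.15435028076172), 71.7918701171875) ((514.029296875, 259.8773193359375), 94.65442657470703)
round 1919 ((564.63330078125, -267.5357360839844), (185.16893005371094, 183.2483673095703), 87.8288803100586) ((565.0586547851562, -267.1695251464844), 94.29695892333984)
  depth 1305 ((565.8945922851562, -268.2840576171875), (186.06333923339844, 185.49183654785156), 88.56275177001953) ((565.3175659179688, -268.4359436035156), 93.87579345703125)
```

View pics/dark0.png

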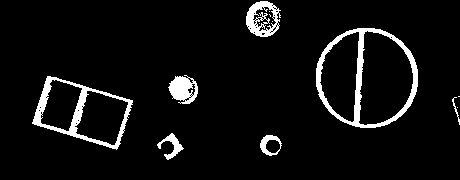

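```bash
python3 -m crank '{"linear":[[0.2,-0.4,0],[0.5,-0.8,0],[0.5,-1,0],[0.5,-1,0],[0.5,-1,0],[0.5,-1,0],[0.5,-1,0],[0.5,-1,0],[0.5,-1,0],[0.5,-1,0],[0.5,-1,0],[0.5,-1,0]],"delta_rot":[[0,0,0.44],[0,0,0.98],[0,0,0.98],[0,0,0.98],[0,0,0.98],[0,0,0],[0,0,0],[0,0,0],[0,0,0],[0,0,0],[0,0,0],[0,0,0]]}' 0
cat > go.py <<'E'
import sys
from h import *
def rem(x,y,z=None,yaw=0):
    o=get_obs(); R=Ro.from_quat(o["orientation"]); p=np.array(o["ee_pos"])
    d=np.array([x,y,p[2] if z is None else z])-p
    T=Ro.from_euler("z",yaw,degrees=True)*Ro.from_quat([1,0,0,0])
    print("t",round(o["t"],2),"pos",p.round(1),"units",(R.inv().apply(d)/25).round(2),"rot",((R.inv()*T).as_rotvec()/.08).round(2),"w",round(o["gripper_width"]*88,1),"F",np.round(o["contact_force"],1),round(o["finger_force"],1))
if __name__=="__main__": rem(*map(float,sys.argv[1:]))
E
python3 go.py 551.4 71.7 150
```

```text
t: 1.1
ee_pos: [325.3, -273.4, 222.2]
orientation: [1.0, 0.0, -0.0, -0.0]
contact_force: [0.4, 0.2, -0.1]
gripper_width: 1.001
finger_force: 0.0
t 1.1 pos [ 325.3 -273.4  222.2] units [  9.05 -13.8    2.89] rot [-0.    0.    0.01] w 88.0 F [ 0.4  0.2 -0.1] 0.0
```

```bash
python3 -m crank '{"linear":[[0.4,-1,0],[0.4,-1,0],[0.4,-1,0],[0.4,-1,0],[0.4,-1,0],[0.4,-1,0],[0.4,-1,0],[0.4,-1,0],[0.4,-1,0],[0.4,-1,0],[0.4,-1,0],[0.4,-0.4,0]],"delta_rot":[[0,0,0],[0,0,0],[0,0,0],[0,0,0],[0,0,0],[0,0,0],[0,0,0],[0,0,0],[0,0,0],[0,0,0],[0,0,0],[0,0,0]]}'
python3 -m crank '{"linear":[[0,0,0],[0,0,0]],"delta_rot":[[0,0,0],[0,0,0]]}'
python3 - <<'E'
from h import *
m=camera_model("wrist"); p,d=capture("wrist"); cv2.imwrite("pics/w1.png",p[:,:,::-1]); np.save("pics/w1.npy",p); np.save("pics/w1d.npy",d); np.save("pics/w1m.npy",m,allow_pickle=True)
print(-m["R"].T@m["t"])
for k,X in dict(pot=(551.4,71.6,49),sq=(447.1,97.9,62),rd=(445.2,-86.9,62),short=(555.3,-81.1,52)).items(): print(k,project(m,X))
E
```

```text
t: 2.1
ee_pos: [444.9, 13.0, 222.3]
orientation: [1.0, 0.002, -0.0, -0.001]
contact_force: [0.1, -0.9, -0.5]
gripper_width: 1.0
finger_force: 0.0
t: 2.27
ee_pos: [444.6, 10.6, 222.0]
orientation: [1.0, 0.001, -0.001, 0.0]
contact_force: [1.1, -0.4, -0.7]
gripper_width: 1.005
finger_force: 0.0
[517.38597704   9.57337876 384.33796985]
pot [[228.90381298  69.5305199 ]]
sq [[199.21707306 210.03891217]]
rd [[434.33813027 212.94726833]]
short [[435.22980715  63.73004846]]
```

View pics/w1.png

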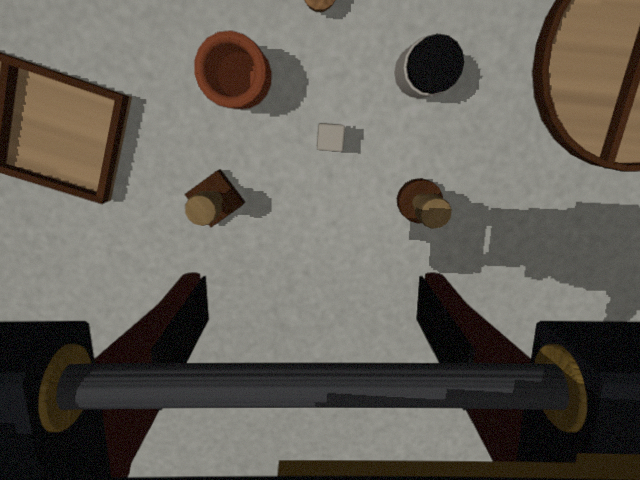

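The wrist view shows the pot at (231,70), short jar (435,64), square stamp's knob (203,209) and round stamp's knob (434,211). All are within a few pixels of the top-camera predictions.

```bash
python3 - <<'E'
from h import *
m=np.load("pics/w1m.npy",allow_pickle=True).item(); C=cloud(m,np.load("pics/w1d.npy"))
for k,X in dict(pot=(551.4,71.6,49),sq=(447.1,97.9,62),rd=(445.2,-86.9,62),short=(555.3,-81.1,52)).items():
    s=(np.hypot(C[...,0]-X[0],C[...,1]-X[1])<45)&(abs(C[...,2]-X[2])<4); v,u=np.nonzero(s); q=cast(m,np.c_[u,v],X[2])[:,:2]
    print(k,s.sum(),np.median(C[s][:,2]).round(1),q.mean(0).round(1),cv2.minEnclosingCircle(q.astype(np.float32)))
E
python3 go.py 551.4 71.7 90
```

```text
pot 2467 49.2 [551.8  70.8] ((551.0699462890625, 70.6465072631836), 27.302143096923828)
sq 822 62.0 [447.5  96.8] ((447.2563171386719, 96.66827392578125), 13.06637191772461)
rd 793 62.1 [445.7 -87.2] ((445.6257629394531, -87.1091537475586), 12.921552658081055)
short 2609 52.3 [555.6 -81.3] ((555.1532592773438, -81.16846466064453), 20.736845016479492)
t 2.32 pos [444.5  10.  222.2] units [ 4.29 -2.46  5.28] rot [0.   0.01 0.02] w 87.7 F [ 0.  -0.4 -0.6] 0.0
```

```bash
python3 -m crank '{"linear":[[0.5,-0.28,0.5],[0.8,-0.45,0.8],[0.8,-0.45,1],[0.8,-0.45,1],[0.8,-0.45,1],[0.58,-0.36,0.7],[0,0,0.5],[0,0,0.5],[0,0,0.5],[0,0,0.3],[0,0,0],[0,0,0]],"delta_rot":[[0,0,0],[0,0,0],[0,0,0],[0,0,0],[0,0,0],[0,0,0],[0,0,0],[0,0,0],[0,0,0],[0,0,0],[0,0,0],[0,0,0]]}'; python3 go.py 551.4 71 17
```

```text
t: 3.32
ee_pos: [551.5, 70.9, 53.1]
orientation: [1.0, 0.0, 0.0, 0.0]
contact_force: [0.4, 0.1, -0.1]
gripper_width: 1.0
finger_force: 0.0
t 3.32 pos [551.5  70.9  53.1] units [-0.   -0.    1.44] rot [ 0.   -0.01  0.  ] w 88.0 F [ 0.4  0.1 -0.1] 0.0
```

```bash
python3 -m crank '{"linear":[[0,0,0.4],[0,0,0.4],[0,0,0.4],[0,0,0.24],[0,0,0],[0,0,0]],"delta_rot":[[0,0,0],[0,0,0],[0,0,0],[0,0,0],[0,0,0],[0,0,0]]}'; python3 -m crank '{"linear":[[0,0,0],[0,0,0],[0,0,0],[0,0,0],[0,0,0],[0,0,0],[0,0,0],[0,0,0]],"delta_rot":[[0,0,0],[0,0,0],[0,0,0],[0,0,0],[0,0,0],[0,0,0],[0,0,0],[0,0,0]]}' 1; python3 go.py 551.4 71 17
```

```text
t: 3.82
ee_pos: [551.3, 71.4, 15.8]
orientation: [1.0, 0.001, -0.001, 0.0]
contact_force: [-0.3, -0.3, 0.6]
gripper_width: 1.007
finger_force: 0.0
t: 4.48
ee_pos: [551.9, 71.5, 16.9]
orientation: [1.0, 0.001, 0.0, -0.0]
contact_force: [-0.1, 1.0, 1.9]
gripper_width: 0.622
finger_force: 30.0
t 4.48 pos [551.9  71.5  16.9] units [-0.02  0.02 -0.  ] rot [-0.   -0.01  0.01] w 54.7 F [-0.1  1.   1.9] 30.0
```

```bash
python3 -m crank '{"linear":[[0,0,-0.4],[0,0,-0.8],[0,0,-0.8],[-0.2,-0.6,-0.4],[-0.3,-1,0],[-0.3,-1,0],[-0.3,-1,0],[-0.3,-1,0],[-0.3,-1,0],[-0.22,-0.6,0],[0,0,0],[0,0,0]],"delta_rot":[[0,0,0],[0,0,0],[0,0,0],[0,0,0],[0,0,0],[0,0,0],[0,0,0],[0,0,0],[0,0,0],[0,0,0],[0,0,0],[0,0,0]]}'; python3 go.py 503.5 225.8 23
```

```text
t: 5.48
ee_pos: [503.4, 226.7, 76.9]
orientation: [1.0, 0.001, 0.0, 0.0]
contact_force: [0.3, -0.8, -1.4]
gripper_width: 0.615
finger_force: 30.0
t 5.48 pos [503.4 226.7  76.9] units [0.   0.04 2.16] rot [ 0.01 -0.    0.04] w 54.1 F [ 0.3 -0.8 -1.4] 30.0
```

```bash
python3 -m crank '{"linear":[[0,0,0.4],[0,0.02,0.5],[0,0,0.5],[0,0,0.3],[0,0,0.2],[0,0,0.14],[0,0,0],[0,0,0]],"delta_rot":[[0,0,0],[0,0,0],[0,0,0],[0,0,0],[0,0,0],[0,0,0],[0,0,0],[0,0,0]]}';python3 go.py 503.5 225.8 23;  python3 -m crank '{"linear":[[0,0,0.04],[0,0,0.03],[0,0,0.03],[0,0,0],[0,0,0]],"delta_rot":[[0,0,0],[0,0,0],[0,0,0],[0,0,0],[0,0,0]]}'; python3 go.py 503.5 225.8 23
```

```text
t: 6.15
ee_pos: [503.8, 225.8, 25.7]
orientation: [1.0, 0.0, 0.0, -0.0]
contact_force: [0.4, 0.0, -1.6]
gripper_width: 0.622
finger_force: 30.0
t 6.15 pos [503.8 225.8  25.7] units [-0.01  0.    0.11] rot [-0.   -0.    0.01] w 54.7 F [ 0.4  0.  -1.6] 30.0
t: 6.57
ee_pos: [503.7, 225.9, 23.3]
orientation: [1.0, 0.001, 0.0, -0.0]
contact_force: [0.1, 0.4, -0.7]
gripper_width: 0.614
finger_force: 30.0
t 6.57 pos [503.7 225.9  23.3] units [-0.01  0.01  0.01] rot [-0.   -0.    0.01] w 54.0 F [ 0.1  0.4 -0.7] 30.0
```

```bash
python3 -m crank '{"linear":[[0,0,0.03],[0,0,0],[0,0,0]],"delta_rot":[[0,0,0],[0,0,0],[0,0,0]]}'; python3 -m crank '{"linear":[[0,0,0.02],[0,0,0],[0,0,0]],"delta_rot":[[0,0,0],[0,0,0],[0,0,0]]}'
```

```text
t: 6.82
ee_pos: [503.8, 226.0, 22.9]
orientation: [1.0, 0.001, 0.0, -0.0]
contact_force: [-1.1, -0.9, 2.3]
gripper_width: 0.619
finger_force: 30.0
t: 7.07
ee_pos: [503.8, 226.0, 22.9]
orientation: [1.0, 0.0, 0.0, -0.0]
contact_force: [-2.2, -0.9, 5.4]
gripper_width: 0.621
finger_force: 30.0
```

```bash
python3 -m crank '{"linear":[[0,0,0],[0,0,0],[0,0,0],[0,0,0],[0,0,-0.3],[0,0,-0.7],[0,0,-1],[0,0,-1],[0,0,-1],[-0.2,0.6,-0.4],[-0.2,1,0],[-0.2,1,0]],"delta_rot":[[0,0,0],[0,0,0],[0,0,0],[0,0,0],[0,0,0],[0,0,0],[0,0,0],[0,0,0],[0,0,0],[0,0,0],[0,0,0],[0,0,0]]}' 0.15; python3 go.py 445.5 -87.1 31
```

```text
t: 8.07
ee_pos: [489.1, 160.8, 133.8]
orientation: [1.0, 0.001, 0.001, -0.0]
contact_force: [-1.2, 0.0, 0.4]
gripper_width: 0.846
finger_force: 0.0
t 8.07 pos [489.1 160.8 133.8] units [-1.78  9.91  4.1 ] rot [-0.01 -0.04  0.03] w 74.4 F [-1.2  0.   0.4] 0.0
```

```bash
python3 -m crank '{"linear":[[-0.2,1,0],[-0.2,1,0],[-0.2,1,0],[-0.2,1,0],[-0.2,1,0],[-0.2,1,0],[-0.2,1,0],[-0.2,1,0],[-0.18,1,0.3],[0,0.6,0.5],[0,0.3,0.5],[0,0,0.5]],"delta_rot":[[0,0,0],[0,0,0],[0,0,0],[0,0,0],[0,0,0],[0,0,0],[0,0,0],[0,0,0],[0,0,0],[0,0,0],[0,0,0],[0,0,0]]}'; python3 -m crank '{"linear":[[0,0,0],[0,0,0]],"delta_rot":[[0,0,0],[0,0,0]]}';python3 go.py 445.5 -87.1 31
python3 - <<'E'
from h import *
m=camera_model("wrist"); p,d=capture("wrist"); C=cloud(m,d)
s=(np.hypot(C[...,0]-445,C[...,1]+87)<30)&(abs(C[...,2]-62)<4); v,u=np.nonzero(s); q=cast(m,np.c_[u,v],62)[:,:2]
print(s.sum(),q.mean(0),cv2.minEnclosingCircle(q.astype(np.float32)))
E
```

```text
t: 9.07
ee_pos: [444.5, -87.8, 86.4]
orientation: [1.0, -0.001, 0.0, 0.0]
contact_force: [0.3, -0.3, -0.5]
gripper_width: 0.849
finger_force: 0.0
t: 9.23
ee_pos: [443.9, -85.7, 85.9]
orientation: [1.0, 0.001, -0.001, -0.001]
contact_force: [0.4, -0.2, 0.0]
gripper_width: 0.847
finger_force: 0.0
t 9.23 pos [443.9 -85.7  85.9] units [0.07 0.06 2.19] rot [-0.01  0.03  0.02] w 74.5 F [ 0.4 -0.2  0. ] 0.0
2083 [446.37861893 -88.35934386] ((446.3024597167969, -88.25032806396484), 12.952632904052734)
```

```bash
python3 -m crank '{"linear":[[0.04,0.04,0.3],[0.04,0.04,0.5],[0,0,0.5],[0,0,0.5],[0,0,0.39],[0,0,0],[0,0,0]],"delta_rot":[[0,0,0],[0,0,0],[0,0,0],[0,0,0],[0,0,0],[0,0,0],[0,0,0]]}';python3 go.py 446 -87.7 31;  python3 -m crank '{"linear":[[0,0,0],[0,0,0],[0,0,0],[0,0,0],[0,0,0],[0,0,0],[0,0,0],[0,0,0],[0,0,0],[0,0,0]],"delta_rot":[[0,0,0],[0,0,0],[0,0,0],[0,0,0],[0,0,0],[0,0,0],[0,0,0],[0,0,0],[0,0,0],[0,0,0]]}' 1; python3 go.py 528.4 301.8 37
```

```text
t: 9.87
ee_pos: [445.7, -88.5, 31.0]
orientation: [1.0, 0.0, -0.001, -0.0]
contact_force: [-0.2, -0.1, 0.9]
gripper_width: 0.85
finger_force: 0.0
t 9.87 pos [445.7 -88.5  31. ] units [ 0.01 -0.03 -0.  ] rot [-0.01  0.03  0.01] w 74.8 F [-0.2 -0.1  0.9] 0.0
t: 10.7
ee_pos: [446.4, -88.7, 32.1]
orientation: [1.0, 0.001, -0.0, -0.0]
contact_force: [-0.2, -0.2, -0.1]
gripper_width: 0.288
finger_force: 30.0
t 10.7 pos [446.4 -88.7  32.1] units [  3.3  -15.61  -0.2 ] rot [-0.    0.    0.01] w 25.3 F [-0.2 -0.2 -0.1] 30.0
```

```bash
python3 -m crank '{"linear":[[0,0,-0.4],[0,0,-0.8],[0,0,-1],[0.1,-0.4,-1],[0.24,-0.8,-0.4],[0.24,-1,0],[0.24,-1,0],[0.24,-1,0],[0.24,-1,0],[0.24,-1,0],[0.24,-1,0],[0.24,-1,0]],"delta_rot":[[0,0,0],[0,0,0],[0,0,0],[0,0,0],[0,0,0],[0,0,0],[0,0,0],[0,0,0],[0,0,0],[0,0,0],[0,0,0],[0,0,0]]}'; python3 -m crank '{"linear":[[0.24,-1,0],[0.24,-1,0],[0.24,-1,0],[0.24,-1,0],[0.24,-1,0],[0.1,-1,0],[0,-0.8,0],[0,-0.5,0],[0,0,0],[0,0,0]],"delta_rot":[[0,0,0],[0,0,0],[0,0,0],[0,0,0],[0,0,0],[0,0,0],[0,0,0],[0,0,0],[0,0,0],[0,0,0]]}'; python3 go.py 528.4 301.8 37
python3 - <<'E'
from h import *
m=camera_model("wrist"); p,d=capture("wrist"); cv2.imwrite("pics/w2.png",p[:,:,::-1])
print(project(m,[[528.4,301.8,6],[503.7,226,55],[514.4,259,18]]).round())
E
```

```text
t: 11.7
ee_pos: [496.9, 117.7, 122.9]
orientation: [1.0, 0.001, 0.0, 0.0]
contact_force: [-0.0, -0.1, -0.3]
gripper_width: 0.288
finger_force: 30.0
t: 12.53
ee_pos: [528.9, 298.8, 122.2]
orientation: [1.0, 0.001, -0.0, 0.0]
contact_force: [0.4, -0.4, 0.5]
gripper_width: 0.287
finger_force: 30.0
t 12.53 pos [528.9 298.8 122.2] units [-0.02 -0.12  3.41] rot [0.01 0.   0.02] w 25.3 F [ 0.4 -0.4  0.5] 30.0
[[306. 228.]
 [433. 290.]
 [369. 253.]]
```

View pics/w2.png

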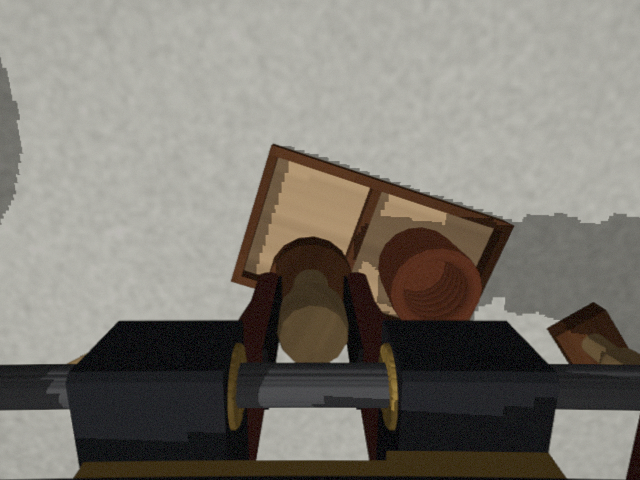

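The pot stands in the large compartment at about (430,280), and the stamp hangs straight above the small compartment at about (312,310).

```bash
python3 -m crank '{"linear":[[-0.02,-0.1,0.4],[0,0,0.6],[0,0,0.8],[0,0,0.6],[0,0,0.4],[0,0,0.3],[0,0,0.1],[0,0,0.08],[0,0,0],[0,0,0]],"delta_rot":[[0,0,0],[0,0,0],[0,0,0],[0,0,0],[0,0,0],[0,0,0],[0,0,0],[0,0,0],[0,0,0],[0,0,0]]}';python3 go.py 528.4 301.8 37.5;  python3 -m crank '{"linear":[[0,0,0.03],[0,0,0.02],[0,0,0],[0,0,0]],"delta_rot":[[0,0,0],[0,0,0],[0,0,0],[0,0,0]]}'
```

```text
t: 13.42
ee_pos: [529.0, 301.6, 41.1]
orientation: [1.0, 0.0, 0.001, -0.0]
contact_force: [-0.2, 0.5, 0.0]
gripper_width: 0.293
finger_force: 30.0
t 13.42 pos [529.  301.6  41.1] units [-0.03 -0.01  0.15] rot [-0.01 -0.02  0.01] w 25.8 F [-0.2  0.5  0. ] 30.0
t: 13.75
ee_pos: [528.6, 301.5, 39.1]
orientation: [1.0, 0.001, 0.0, -0.0]
contact_force: [0.2, 0.1, -0.0]
gripper_width: 0.288
finger_force: 30.0
```

```bash
for i in 1 2; do :; done; python3 -m crank '{"linear":[[0,0,0.03],[0,0,0],[0,0,0]],"delta_rot":[[0,0,0],[0,0,0],[0,0,0]]}'|sed -n 2,4p; python3 -m crank '{"linear":[[0,0,0.03],[0,0,0],[0,0,0]],"delta_rot":[[0,0,0],[0,0,0],[0,0,0]]}'|sed -n 2,4p
```

```text
ee_pos: [528.6, 301.4, 38.2]
orientation: [1.0, 0.0, 0.0, -0.0]
contact_force: [0.5, -0.1, -1.0]
ee_pos: [528.8, 301.5, 38.0]
orientation: [1.0, 0.001, 0.0, -0.0]
contact_force: [-0.1, 0.2, 3.5]
```

```bash
python3 -m crank '{"linear":[[0,0,0],[0,0,0],[0,0,0],[0,0,0],[0,0,-0.2],[0,0,-0.6],[0,0,-1],[0,0,-1],[0,0,-0.8],[0,0,-0.2],[0,0,0],[0,0,0]],"delta_rot":[[0,0,0],[0,0,0],[0,0,0],[0,0,0],[0,0,0],[0,0,0],[0,0,0],[0,0,0],[0,0,0],[0,0,0],[0,0,0],[0,0,0]]}' 0.48; python3 go.py 555.4 -81.2 100
python3 - <<'E'
from h import *
m=camera_model("wrist"); p,d=capture("wrist"); cv2.imwrite("pics/w3.png",p[:,:,::-1])
p,d=capture("top"); np.save("pics/top1.npy",p); cv2.imwrite("pics/top1.png",p[:,:,::-1])
E
```

```text
t: 15.25
ee_pos: [528.4, 301.3, 131.6]
orientation: [1.0, 0.0, -0.0, 0.0]
contact_force: [0.7, -0.0, -1.0]
gripper_width: 0.52
finger_force: 0.0
t 15.25 pos [528.4 301.3 131.6] units [ 1.07 15.3   1.27] rot [0.   0.01 0.01] w 45.7 F [ 0.7 -0.  -1. ] 0.0
```

View pics/w3.png

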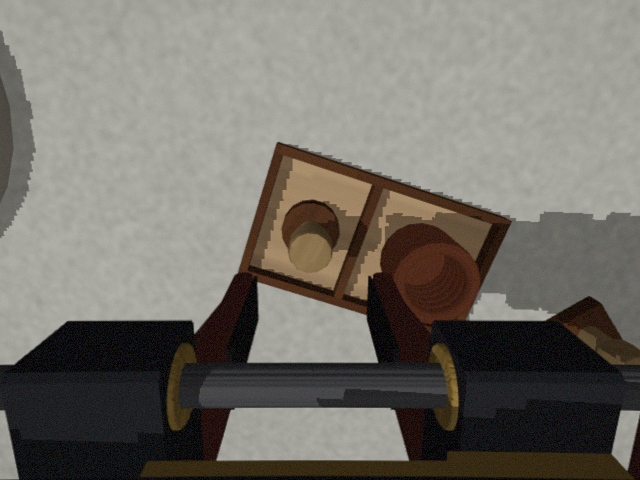

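The round stamp stands upright in the small compartment at about (311,235), and the pot stands in the large one. On to the short jar.

```bash
python3 -m crank '{"linear":[[0,0.6,0],[0.1,1,0],[0.1,1,0],[0.1,1,0],[0.1,1,0],[0.1,1,0],[0.1,1,0],[0.1,1,0],[0.1,1,0],[0.1,1,0],[0.1,1,0],[0.1,1,0]],"delta_rot":[[0,0,0],[0,0,0],[0,0,0],[0,0,0],[0,0,0],[0,0,0],[0,0,0],[0,0,0],[0,0,0],[0,0,0],[0,0,0],[0,0,0]]}' 0.1; python3 -m crank '{"linear":[[0,1,0],[0,1,0.3],[0,0.8,0.5],[0,0.5,0.5],[0,0.3,0.5],[0,0.1,0.4],[0,0,0],[0,0,0]],"delta_rot":[[0,0,0],[0,0,0],[0,0,0],[0,0,0],[0,0,0],[0,0,0],[0,0,0],[0,0,0]]}'; python3 go.py 555.4 -81.2 16
python3 - <<'E'
from h import *
m=camera_model("wrist"); p,d=capture("wrist"); C=cloud(m,d)
s=(np.hypot(C[...,0]-555,C[...,1]+81)<40)&(abs(C[...,2]-52)<4); v,u=np.nonzero(s); q=cast(m,np.c_[u,v],52)[:,:2]
print(s.sum(),q.mean(0),cv2.minEnclosingCircle(q.astype(np.float32)))
E
```

```text
t: 16.35
ee_pos: [555.3, 9.3, 131.1]
orientation: [1.0, 0.0, -0.001, 0.0]
contact_force: [-0.3, -0.1, 0.6]
gripper_width: 0.901
finger_force: 0.0
t: 17.02
ee_pos: [555.8, -80.2, 76.2]
orientation: [1.0, 0.001, -0.001, -0.0]
contact_force: [-0.7, -0.6, -0.4]
gripper_width: 0.896
finger_force: 0.0
t 17.02 pos [555.8 -80.2  76.2] units [-0.01  0.04  2.41] rot [-0.01  0.03  0.02] w 78.9 F [-0.7 -0.6 -0.4] 0.0
5383 [556.77478091 -81.95834945] ((556.41943359375, -82.16803741455078), 20.80088233947754)
```

```bash
python3 -m crank '{"linear":[[0.02,0.06,0.3],[0,0,0.5],[0,0,0.5],[0,0,0.5],[0,0,0.4],[0,0,0.21],[0,0,0],[0,0,0]],"delta_rot":[[0,0,0],[0,0,0],[0,0,0],[0,0,0],[0,0,0],[0,0,0],[0,0,0],[0,0,0]]}';python3 go.py 556 -81.7 16;  python3 -m crank '{"linear":[[0,0,0],[0,0,0],[0,0,0],[0,0,0],[0,0,0],[0,0,0],[0,0,0],[0,0,0],[0,0,0]],"delta_rot":[[0,0,0],[0,0,0],[0,0,0],[0,0,0],[0,0,0],[0,0,0],[0,0,0],[0,0,0],[0,0,0]]}' 1; python3 go.py 562.4 -303.7 22
```

```text
t: 17.73
ee_pos: [556.7, -82.5, 16.7]
orientation: [1.0, 0.0, -0.0, -0.0]
contact_force: [0.3, 0.3, 0.5]
gripper_width: 0.902
finger_force: 0.0
t 17.73 pos [556.7 -82.5  16.7] units [-0.03 -0.03  0.03] rot [-0.    0.01  0.01] w 79.4 F [0.3 0.3 0.5] 0.0
t: 18.48
ee_pos: [557.1, -82.4, 17.5]
orientation: [1.0, 0.001, 0.0, -0.0]
contact_force: [-0.2, 1.9, 3.0]
gripper_width: 0.494
finger_force: 30.0
t 18.48 pos [557.1 -82.4  17.5] units [ 0.2   8.85 -0.18] rot [-0.   -0.01  0.01] w 43.4 F [-0.2  1.9  3. ] 30.0
```

```bash
python3 -m crank '{"linear":[[0,0,-0.4],[0,0,-0.8],[0,0,-0.8],[0.05,0.6,-0.4],[0.05,1,0],[0.05,1,0],[0.05,1,0],[0,1,0],[0,1,0],[0,1,0],[0,1,0],[0.05,0.8,0]],"delta_rot":[[0,0,0],[0,0,0],[0,0,0],[0,0,0],[0,0,0],[0,0,0],[0,0,0],[0,0,0],[0,0,0],[0,0,0],[0,0,0],[0,0,0]]}';python3 -m crank '{"linear":[[0,0.4,0],[0,0,0],[0,0,0.4],[0,0,0.6],[0,0,0.5],[0,0,0.3],[0,0,0.2],[0,0,0.1],[0,0,0.08],[0,0,0],[0,0,0]],"delta_rot":[[0,0,0],[0,0,0],[0,0,0],[0,0,0],[0,0,0],[0,0,0],[0,0,0],[0,0,0],[0,0,0],[0,0,0],[0,0,0]]}'; python3 go.py 562.4 -303.7 23
```

```text
t: 19.48
ee_pos: [562.7, -294.7, 77.2]
orientation: [1.0, -0.0, -0.0, 0.0]
contact_force: [0.4, -0.3, -0.7]
gripper_width: 0.493
finger_force: 30.0
t: 20.4
ee_pos: [563.9, -302.6, 23.5]
orientation: [1.0, 0.001, 0.001, 0.0]
contact_force: [0.3, 1.1, 1.1]
gripper_width: 0.497
finger_force: 30.0
t 20.4 pos [ 563.9 -302.6   23.5] units [-0.06  0.04  0.02] rot [ 0.01 -0.02  0.02] w 43.7 F [0.3 1.1 1.1] 30.0
```

```bash
python3 -m crank '{"linear":[[0,0,0.02],[0,0,0],[0,0,0]],"delta_rot":[[0,0,0],[0,0,0],[0,0,0]]}'|sed -n 2,4p; python3 -m crank '{"linear":[[0,0,0.02],[0,0,0],[0,0,0]],"delta_rot":[[0,0,0],[0,0,0],[0,0,0]]}'|sed -n 2,4p
```

```text
ee_pos: [563.9, -302.6, 23.5]
orientation: [1.0, 0.001, 0.001, 0.0]
contact_force: [-2.8, 1.8, 4.9]
ee_pos: [564.0, -302.6, 23.5]
orientation: [1.0, 0.001, 0.001, 0.0]
contact_force: [-3.5, 2.4, 6.8]
```

Contact. I'll release, rise, and go to the square stamp at about (447.3, 97).

```bash
python3 -m crank '{"linear":[[0,0,0],[0,0,0],[0,0,0],[0,0,0],[0,0,-0.2],[0,0,-0.6],[0,0,-1],[0,0,-1],[0,0,-1],[-0.2,-0.5,-0.5],[-0.3,-1,0],[-0.3,-1,0]],"delta_rot":[[0,0,0],[0,0,0],[0,0,0],[0,0,0],[0,0,0],[0,0,0],[0,0,0],[0,0,0],[0,0,0],[0,0,0],[0,0,0],[0,0,0]]}' 0.3; python3 -m crank '{"linear":[[-0.3,-1,0],[-0.3,-1,0],[-0.3,-1,0],[-0.3,-1,0],[-0.3,-1,0],[-0.3,-1,0],[-0.3,-1,0],[-0.3,-1,0],[-0.3,-1,0],[-0.3,-1,0],[-0.3,-1,0],[-0.3,-1,0]],"delta_rot":[[0,0,0],[0,0,0],[0,0,0],[0,0,0],[0,0,0],[0,0,0],[0,0,0],[0,0,0],[0,0,0],[0,0,0],[0,0,0],[0,0,0]]}' 0.15; python3 go.py 447.3 97 31
```

```text
t: 21.9
ee_pos: [543.7, -240.4, 131.0]
orientation: [1.0, -0.0, 0.001, 0.001]
contact_force: [0.1, 1.2, -0.0]
gripper_width: 0.699
finger_force: 0.0
t: 22.9
ee_pos: [452.6, 60.9, 129.6]
orientation: [1.0, 0.0, 0.0, -0.0]
contact_force: [0.3, 0.1, -0.6]
gripper_width: 0.846
finger_force: 0.0
t 22.9 pos [452.6  60.9 129.6] units [-0.21 -1.44  3.94] rot [-0.   -0.01  0.01] w 74.4 F [ 0.3  0.1 -0.6] 0.0
```

```bash
python3 -m crank '{"linear":[[-0.21,-0.7,0],[0,-0.5,0.4],[0,-0.2,0.6],[0,0,0.5],[0,0,0.3],[0,0,0],[0,0,0]],"delta_rot":[[0,0,0],[0,0,0],[0,0,0],[0,0,0],[0,0,0],[0,0,0],[0,0,0]]}'; python3 go.py 447.3 97 31
python3 - <<'E'
from h import *
m=camera_model("wrist"); p,d=capture("wrist"); C=cloud(m,d)
s=(np.hypot(C[...,0]-447,C[...,1]-97)<30)&(abs(C[...,2]-62)<4); v,u=np.nonzero(s); q=cast(m,np.c_[u,v],62)[:,:2]
print(s.sum(),q.mean(0),cv2.minEnclosingCircle(q.astype(np.float32)))
mt=camera_model("top"); P,d=capture("top"); cv2.imwrite("pics/top2.png",P[180:330,120:540,::-1])
E
```

```text
t: 23.48
ee_pos: [447.6, 94.2, 83.8]
orientation: [1.0, 0.0, -0.001, 0.0]
contact_force: [-0.6, -0.0, 0.5]
gripper_width: 0.854
finger_force: 0.0
t 23.48 pos [447.6  94.2  83.8] units [-0.01 -0.11  2.11] rot [0.   0.01 0.  ] w 75.1 F [-0.6 -0.   0.5] 0.0
2104 [448.22104351  97.59373681] ((448.14599609375, 97.5389404296875), 12.896699905395508)
```

View pics/top2.png

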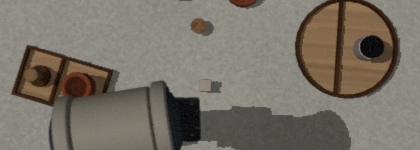

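The short jar stands in the round tray's large compartment, at about (372,47) in this crop. Next is the square stamp.

```bash
python3 -m crank '{"linear":[[0.02,-0.1,0.3],[0,-0.03,0.5],[0,0,0.5],[0,0,0.5],[0,0,0.31],[0,0,0],[0,0,0]],"delta_rot":[[0,0,0],[0,0,0],[0,0,0],[0,0,0],[0,0,0],[0,0,0],[0,0,0]]}';python3 go.py 448 97.4 31;  python3 -m crank '{"linear":[[0,0,0],[0,0,0],[0,0,0],[0,0,0],[0,0,0],[0,0,0],[0,0,0],[0,0,0],[0,0,0],[0,0,0]],"delta_rot":[[0,0,0],[0,0,0],[0,0,0],[0,0,0],[0,0,0],[0,0,0],[0,0,0],[0,0,0],[0,0,0],[0,0,0]]}' 1; python3 go.py 569.5 -216 38
```

```text
t: 24.17
ee_pos: [447.7, 98.0, 30.4]
orientation: [1.0, 0.001, -0.001, 0.0]
contact_force: [0.0, -0.3, -0.6]
gripper_width: 0.849
finger_force: 0.0
t 24.17 pos [447.7  98.   30.4] units [ 0.01  0.02 -0.02] rot [0.   0.02 0.01] w 74.7 F [ 0.  -0.3 -0.6] 0.0
t: 25.0
ee_pos: [448.3, 98.1, 31.4]
orientation: [1.0, 0.001, 0.0, -0.0]
contact_force: [0.1, 1.0, -0.7]
gripper_width: 0.29
finger_force: 30.0
t 25.0 pos [448.3  98.1  31.4] units [ 4.84 12.57 -0.26] rot [-0.   -0.    0.01] w 25.5 F [ 0.1  1.  -0.7] 30.0
```

```bash
python3 -m crank '{"linear":[[0,0,-0.4],[0,0,-0.8],[0,0,-1],[0.2,0.5,-1],[0.4,1,-0.3],[0.4,1,0],[0.4,1,0],[0.4,1,0],[0.4,1,0],[0.4,1,0],[0.4,1,0],[0.4,1,0]],"delta_rot":[[0,0,0],[0,0,0],[0,0,0],[0,0,0],[0,0,0],[0,0,0],[0,0,0],[0,0,0],[0,0,0],[0,0,0],[0,0,0],[0,0,0]]}';python3 -m crank '{"linear":[[0.4,1,0],[0.4,1,0],[0.4,1,0],[0.24,0.7,0],[0,0.37,0],[0,0,0],[0,0,0]],"delta_rot":[[0,0,0],[0,0,0],[0,0,0],[0,0,0],[0,0,0],[0,0,0],[0,0,0]]}'; python3 go.py 569.5 -216 38
python3 - <<'E'
from h import *
m=camera_model("wrist"); p,d=capture("wrist"); cv2.imwrite("pics/w4.png",p[:,:,::-1])
E
```

```text
t: 26.0
ee_pos: [533.8, -115.8, 119.6]
orientation: [1.0, 0.0, 0.0, 0.0]
contact_force: [-0.1, 0.4, -0.6]
gripper_width: 0.288
finger_force: 30.0
t: 26.58
ee_pos: [569.2, -215.8, 119.0]
orientation: [1.0, 0.0, -0.0, -0.0]
contact_force: [0.1, 0.0, -0.0]
gripper_width: 0.293
finger_force: 30.0
t 26.58 pos [ 569.2 -215.8  119. ] units [0.01 0.01 3.24] rot [-0.01  0.01  0.01] w 25.8 F [ 0.1  0.  -0. ] 30.0
```

View pics/w4.png

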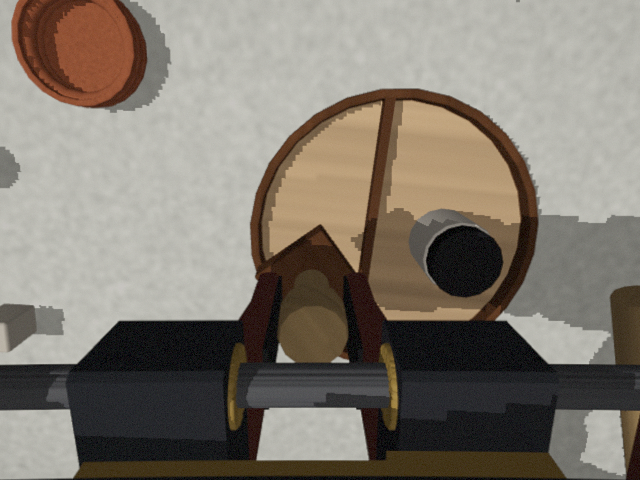

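The jar stands upright at (464,260). The stamp hangs over the small compartment, with the divider running from (389,100) to about (364,270). I'll check the clearance numerically.

```bash
python3 - <<'E'
from h import *
m=camera_model("wrist"); q=cast(m,[[389,100],[376,190],[364,270],[257,222]],18)[:,:2]; print(q.round(1))
d=q[2]-q[0]; n=np.array([-d[1],d[0]])/np.hypot(*d); print(n, (np.array([569.2,-215.8])-q[0])@n,(q[3]-q[0])@n)
E
```

```text
[[ 652.2 -262.3]
 [ 598.  -256.9]
 [ 544.1 -251.2]
 [ 577.  -180.7]]
[-0.10265848 -0.99471666] -37.74961208461757 -73.45876518175865
```

```bash
python3 -m crank '{"linear":[[0,0,0.4],[0,0,0.6],[0,0,0.8],[0,0,0.6],[0,0,0.4],[0,0,0.2],[0,0,0.1],[0,0,0.06],[0,0,0],[0,0,0]],"delta_rot":[[0,0,0],[0,0,0],[0,0,0],[0,0,0],[0,0,0],[0,0,0],[0,0,0],[0,0,0],[0,0,0],[0,0,0]]}'|sed -n 2,4p;  python3 -m crank '{"linear":[[0,0,0.03],[0,0,0],[0,0,0]],"delta_rot":[[0,0,0],[0,0,0],[0,0,0]]}'|sed -n 2,4p; python3 -m crank '{"linear":[[0,0,0.03],[0,0,0],[0,0,0]],"delta_rot":[[0,0,0],[0,0,0],[0,0,0]]}'|sed -n 2,4p
```

```text
ee_pos: [570.1, -216.2, 40.9]
orientation: [1.0, 0.001, 0.001, 0.0]
contact_force: [0.5, 0.3, -0.5]
ee_pos: [569.7, -216.2, 39.5]
orientation: [1.0, 0.0, 0.0, 0.0]
contact_force: [0.4, 0.6, -0.8]
ee_pos: [569.5, -216.1, 38.3]
orientation: [1.0, 0.0, -0.0, -0.0]
contact_force: [-0.9, -0.2, -0.9]
```

```bash
python3 -m crank '{"linear":[[0,0,0.03],[0,0,0],[0,0,0]],"delta_rot":[[0,0,0],[0,0,0],[0,0,0]]}'|sed -n 2,4p; python3 -m crank '{"linear":[[0,0,0.02],[0,0,0],[0,0,0]],"delta_rot":[[0,0,0],[0,0,0],[0,0,0]]}'|sed -n 2,4p
```

```text
ee_pos: [569.5, -216.0, 37.5]
orientation: [1.0, 0.0, -0.0, -0.0]
contact_force: [0.3, -0.2, -0.8]
ee_pos: [569.6, -216.0, 37.4]
orientation: [1.0, 0.001, 0.0, 0.0]
contact_force: [0.2, 1.0, 0.7]
```

```bash
python3 -m crank '{"linear":[[0,0,0.02],[0,0,0],[0,0,0]],"delta_rot":[[0,0,0],[0,0,0],[0,0,0]]}'|sed -n 2,4p; python3 -m crank '{"linear":[[0,0,0.02],[0,0,0],[0,0,0]],"delta_rot":[[0,0,0],[0,0,0],[0,0,0]]}'|sed -n 2,4p
```

```text
ee_pos: [569.8, -216.1, 37.3]
orientation: [1.0, 0.001, 0.0, 0.0]
contact_force: [-1.2, 2.0, 4.8]
ee_pos: [569.9, -216.0, 37.4]
orientation: [1.0, 0.001, 0.001, 0.0]
contact_force: [-2.0, 2.0, 7.1]
```

Firm contact. I'll release, rise, back off towards the base, and check.

```bash
python3 -m crank '{"linear":[[0,0,0],[0,0,0],[0,0,0],[0,0,0],[0,0,-0.2],[0,0,-0.6],[0,0,-1],[0,0,-1],[0,0,-1],[-0.5,0,-0.6],[-0.7,0,0],[-0.7,0,0]],"delta_rot":[[0,0,0],[0,0,0],[0,0,0],[0,0,0],[0,0,0],[0,0,0],[0,0,0],[0,0,0],[0,0,0],[0,0,0],[0,0,0],[0,0,0]]}' 0.48; python3 -m crank '{"linear":[[-0.7,0,0],[-0.7,0,0],[-0.7,0,0],[-0.3,0,0],[0,0,0],[0,0,0],[0,0,0]],"delta_rot":[[0,0,0],[0,0,0],[0,0,0],[0,0,0],[0,0,0],[0,0,0],[0,0,0]]}'
python3 - <<'E'
from h import *
for n in("scene","top"):
    p,d=capture(n); cv2.imwrite(f"pics/{n}3.png",p[:,:,::-1])
    C=cloud(camera_model(n),d)
    if n=="top":
        for k,X in dict(pot=(503.7,226,55),rd=(528.8,301.5,68),short=(564,-302.6,58),sq=(569.6,-216,68),tall=(691,69.9,80),dish=(680.5,-80.6,21)).items():
            s=(np.hypot(C[...,0]-X[0],C[...,1]-X[1])<45)&(abs(C[...,2]-X[2])<5); v,u=np.nonzero(s); print(k,s.sum(),cast(camera_model(n),np.c_[u,v],X[2]).mean(0).round(1),np.median(C[s][:,2]).round(1))
E
```

```text
t: 29.97
ee_pos: [522.4, -216.4, 148.2]
orientation: [1.0, 0.001, 0.001, 0.001]
contact_force: [-0.1, -0.6, -0.1]
gripper_width: 0.521
finger_force: 0.0
t: 30.55
ee_pos: [462.7, -216.2, 146.2]
orientation: [1.0, 0.001, 0.0, 0.0]
contact_force: [-0.5, -1.0, -0.4]
gripper_width: 0.522
finger_force: 0.0
pot 383 [503.2 224.2  55. ] 54.5
rd 159 [527.2 300.3  68. ] 67.1
short 398 [ 562.4 -301.4   58. ] 57.1
sq 158 [ 567.3 -214.8   68. ] 66.8
tall 414 [691.3  69.7  80. ] 79.3
dish 343 [681.6 -80.6  21. ] 19.1
```

View pics/scene3.png

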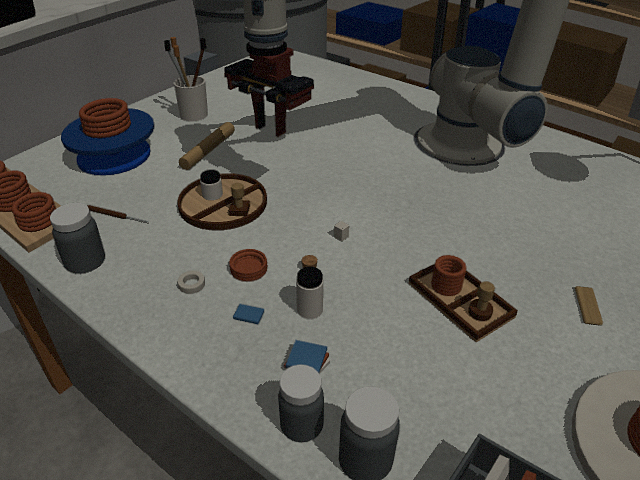

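View pics/top3.png

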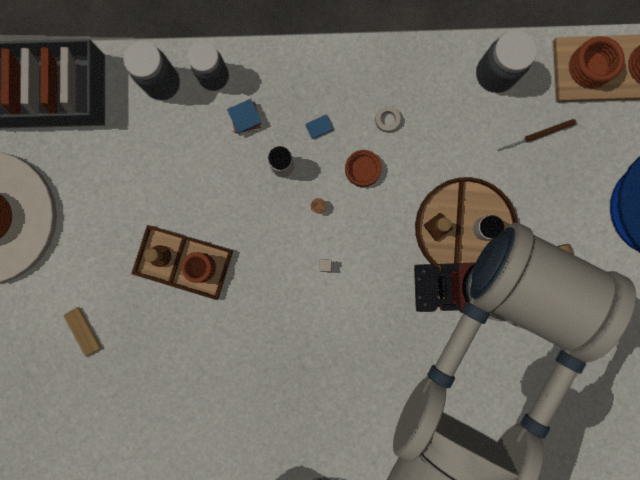

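Both kits are in place and upright: pot (199,267), round stamp (155,256), jar (491,228) and square stamp (440,227). The tall jar and dish haven't moved, and the robot is clear of everything.

```bash
python3 -c "
from station import *
print(close_job())"
```

```text
the job is handed in; nothing more can be done
None
```

The job is handed in: both kits are made up as asked, with all four pieces upright on the tray floors and the tall jar and low dish where they stood, about 31 s on the robot's clock.

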